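# Nudge a drilled guide bar home into a square corner stop

## Robot

A 6-joint arm with a two-finger parallel gripper is mounted at the origin on a cart in front of the work surface, level with it; the furniture and walls round the work are solid. World frame = base frame: x ahead of the robot, y to its left, z up, the work surface at z = 0. Lengths are in m, angles in rad, forces in N, time in s.
With the tool pointing down it reaches from about 0.35 to 0.775 m from the base axis. Payload 5.5 kg.
Tool frame: the origin (TCP) lies midway between the tips of the shut fingers; the grasp point (between the pads) lies 19 mm behind it; z points along the fingers, y is the line along which they close (so a half turn about z gives the same grasp; the last joint's range is limited). The gripper opens to 85 mm and grips with 20 to 120 N. Pads are 22 mm wide; open, the fingers measure 114 mm over their backs; the gripper's body (76 mm by 85 mm) begins 54 mm behind the grasp point. The pads swing forward as they close: fully open they stand 13 mm farther back than shut.
Start: joints at [1.037, 0.313, 0.046, 1.304, 0, 1.431], TCP at [0.221, 0.531, 0.231] pointing down, gripper open.
Joint ranges: [-2.76, 2.76], [-0.86, 1.69], [-1.03, 1.26], [-2.2, 2.34], [-1.47, 1.5], [-3.14, 3.14]. Speed limits (rad/s): [2.57, 2.57, 3.14, 3.14, 3.14, 3.14].

## Interface

Orientations are given as a unit quaternion [w, x, y, z].
In Python, from workcell import telemetry, imaging, env gives the robot as it stands. The module is installed in compiled form; this text tells all that it offers.
- The arm moves only by the tool step_arm, never from a script. Its argument "moves" is a list of rows, each a list of 3 entries, a list of its own where there are three numbers: the shift along the tool's x, y, z in mm, then the turn, a rotation vector about the tool's x, y, z in rad, then the finger opening in mm, from 0 to 85.4. A call has 1 to 8 rows; each row is the pose to reach, as a shift and turn from the pose commanded when the call began, along the tool's axes at that moment; what a row does not reach only later rows make up. A row lasts 1/12 s, in which the tool goes at most 41.7 mm and 7.16 degrees, less where a joint would pass 70% of its speed; a pose out of reach is approached as far as the arm can. A call with a gripper value outside its range is refused whole. The fingers move at their own pace and stop on an object; "grip_force" is the grip in N (left out, the last holds). Time passes only in rows, so rows that repeat a pose let the fingers close. It gives the time, the measured TCP pose, the force, the opening and the grip force at its end, in the units of the state.
- telemetry.get_state(): the state, without advancing time (a new reading comes with each control period).
- imaging.read_camera(name): name is "scene" or "top"; returns the picture (400x640x3 uint8, red, green, blue); there is no depth.
- imaging.camera_params(name): a dict with "camera_matrix" (3x3 intrinsics, pixels), "D" ([k1, k2, p1, p2, k3] as OpenCV has them; the pictures are not rectified), "pose" (4x4, takes a point from camera to world coordinates). Camera axes: x right, y up, looking along -z (the intrinsics and any distortion apply to the point x, -y, -z); pixel columns grow to the right and rows downward; lengths in m; the calibration is good to about 2 mm. A picture is of the moment at which its call begins. camera_params takes no time and is no camera call.
- env.hand_in(): hands the job in; it is judged then, once.
The state is a dict: "clock": time; "joint_pos": joint angles; "qvel": joint speeds; "tau": joint torques, N m; "tcp_pos": TCP position; "orientation": TCP orientation; "wrist_force": force on the tool from outside, world axes, zero at the start; "ft_torque": the same for the moment, N m; "finger_gap": finger opening in m; "grip_force": force on a finger pad.
Only numpy, scipy, OpenCV 4.12 (cv2) and the standard library are available. Lean on these libraries where they do the work, as an engineer would, in place of code of your own. Each camera call takes 0.05 s, during which the arm holds its last target. There are 200 camera calls.

## Task

Pick up the long dark-red wooden stick and, without your fingers ever touching the drilled steel bar, use the stick to nudge the bar along the board until it is fully home in the square corner: its long edge flush against the long fence and its end touching the short fence. Push gently and feel for the fences, whose settings vary by a few millimetres, keep the bar flat on the board, and leave the other things on the bench alone. Finally lay the stick down on the bench, clear of the board, with the bar still home.

Things in the scene. Friction and masses are not known exactly. Their poses are not given: they have to be found in the camera images.
- stop_board: Fixed plywood board, 160 x 250 x 12 mm, with two dark wood fences, 20 mm wide, standing 18 mm above the plywood, at right angles. Origin under the board, on the bench; x points to the long fence (away from the robot when not turned), y to the short fence (left), z up. Plywood spans x -85 to 75, y -125 to 125 mm. The long fence spans y -62 to 80 mm, the short fence x -45 to 50 mm.
- corner (a point): Point on the plywood (12 mm above the bench, x 55, y 105 mm on the board) where the inner faces of the two fences would meet if both were at their outermost setting; axes as the board's. Each fence is adjustable and locked with its face somewhere from 0 to 12 mm in from there (x 0 to -12 mm, y 0 to -12 mm), always square. The settings are not reported: find the fences by touch.
- guide_bar: Flat grey steel bar with a row of small holes, 34 mm (x) x 150 mm (y) x 12 mm thick, about 0.22 kg, lying loose on the board. Origin at the centre of its underside; y along its length; its +x long edge faces the long fence and its +y end faces the short fence. A longer drilled bar, lying far back on the bench, is not meant.
- bar_left_corner (a point): Corner of the bar's underside at its +x edge and +y end (17, 75, 0 mm in the bar's frame): it belongs in the corner of the two fences.
- bar_right_corner (a point): Corner of the bar's underside at its +x edge and -y end (17, -75, 0 mm in the bar's frame): it belongs against the long fence.
- push_stick: Dark-red wooden stick, a plain box 24 mm wide (x) x 140 mm long (y) x 20 mm high, about 45 g, loose on the bench to the left or right of the board, roughly pointing away from the robot. Origin at the centre of its underside, y along its length. Pinch it across its 24 mm width; either square end can push.
- stick_mid (a point): Centre of the stick's volume, 10 mm above its underside, axes as the stick's.
- sanding_block: Loose sanding block, 64 x 101 x 33 mm, on the bench on the other side of the board from the stick. Origin at the centre of its underside. Leave alone.
- wax_tin: Loose round wax tin with a dark blue lid, 78 mm across, 36 mm high, beyond the board to the left. Origin at the centre of its underside. Leave alone.
- short_blank: Loose short pale wooden blank, 26 x 75 x 20 mm, beyond the board to the right. Origin at the centre of its underside. Leave alone.

How it is judged:
On the way, in this order (a step that is already met when the one before it is completed fails the run):
1. the stick is picked up in the fingers (contact force between the fingers and push_stick above 0.5 N and height (world z) of stick_mid above 0.018 m), for 0.2 s.
2. the bar lies home against both fences (x of long_fence_c0 in the frame of guide_bar below 0.029 m and y of short_fence_c0 in the frame of guide_bar below 0.087 m and angle between the y axis of guide_bar and the y axis of stop_board, either way round below 0.02 rad and z of guide_bar in the frame of corner below 0.003 m), for 0.2 s.
At the end, for the whole second after the job is handed in: The bar's long edge is within 2 mm of the long fence and parallel to it within 0.02 rad, its end is within 2 mm of the short fence, it lies flat on the board (within 3 mm) and is at rest; the stick lies still on the bench (its middle under 18 mm high), touching neither board nor bar (all of step 2 and linear speed of guide_bar below 0.01 m/s and height (world z) of stick_mid below 0.018 m and linear speed of push_stick below 0.02 m/s and contact force between push_stick and stop_board below 0.05 N and contact force between push_stick and guide_bar below 0.05 N).
It fails at once if the fingers or the arm touch the bar (contact force between any of the fingers, the arm and guide_bar above 0.5 N).
It fails at once if the bar is pressed against the board or its fences with more than 30 N (contact force between guide_bar and stop_board above 30 N).
It fails at once if the bar is tipped by more than 0.2 rad (angle between guide_bar's own z axis and vertical above 0.2 rad).
It fails at once if the sanding block, tin or short blank is shoved by more than 15 mm (distance of any of sanding_block, wax_tin, short_blank from where it was at the start of the episode above 0.015 m).
It also fails if it takes over 64 s, if anything falls off the work surface, if the arm or the gripper's body presses on something with over 40 N, if the wrist force passes 120 N, or if a joint passes its speed limit or range.

## Working session

There is one attempt and no reset: what is moved stays moved. The work goes in short steps, Python scripts to look and compute and a tool call to move; the robot and the scene stay as the last step left them, time stands still between calls to the robot, and variables do not carry over. Pictures are saved under pics/ and viewed, at most 10 in all, crops included, and the job is handed in when it is done.

Besides the shell and the picture viewer there is one more tool, called after "Request:" as a command line: name --argument value ..., lists and objects as JSON in quotes. step_arm: Moves the arm, as the interface text tells. Its arguments: {"type":"object","properties":{"moves":{"type":"array"},"grip_force":{"type":"number"}},"required":["moves"]}

```bash
mkdir -p pics; python3 - <<'E'
from workcell import telemetry, imaging, env
import cv2
s=telemetry.get_state()
for k,v in s.items(): print(k,v)
for n in("top","scene"):
    im=imaging.read_camera(n); cv2.imwrite(f"pics/{n}0.png",im[:,:,::-1]); p=imaging.camera_params(n); print(n,p)
E
```

```text
clock 0.0
joint_pos [ 1.03739316e+00  3.13991939e-01  4.49825073e-02  1.30359858e+00
 -7.07546763e-06  1.43119314e+00]
qvel [-0.00081521  0.00079937  0.0011832  -0.00143943  0.0002421   0.00172276]
tau [ 2.21597247e-04 -4.80628324e+01  2.98531973e+01  1.92625879e-02
  1.64230323e-05  1.48498088e-05]
tcp_pos [0.22037891 0.53054039 0.23041513]
orientation [-2.95759750e-04  1.95630084e-01  9.80677342e-01 -8.56207540e-04]
wrist_force [-0.09740698  0.57891239  1.02669684]
ft_torque [ 0.01255489  0.04701907 -0.0411046 ]
grip_force 0.0
finger_gap 0.08551298265982006
top {'camera_matrix': array([[440.87118652,   0.        , 316.83526506],
       [  0.        , 440.87118652, 199.16325555],
       [  0.        ,   0.        ,   1.        ]]), 'D': array([-0.02084396,  0.        ,  0.        ,  0.        ,  0.        ]), 'pose': array([[ 0.0017495 ,  0.9861924 , -0.16559436,  0.40291772],
       [-0.99998552,  0.00256804,  0.00472906, -0.00429267],
       [ 0.00508902,  0.16558369,  0.98618261,  1.34637723],
       [ 0.        ,  0.        ,  0.        ,  1.        ]])}
scene {'camera_matrix': array([[505.25862918,   0.        , 318.02840962],
       [  0.        , 505.25862918, 191.2405167 ],
       [  0.        ,   0.        ,   1.        ]]), 'D': array([-0.1339673,  0.       ,  0.       ,  0.       ,  0.       ]), 'pose': array([[ 0.50369798,  0.65049856, -0.56845401, -0.05945008],
       [-0.86381205,  0.37101059, -0.34085172, -0.41756917],
       [-0.01082109,  0.66272375,  0.74878578,  0.94140641],
       [ 0.        ,  0.        ,  0.        ,  1.        ]])}
```

View pics/top0.png

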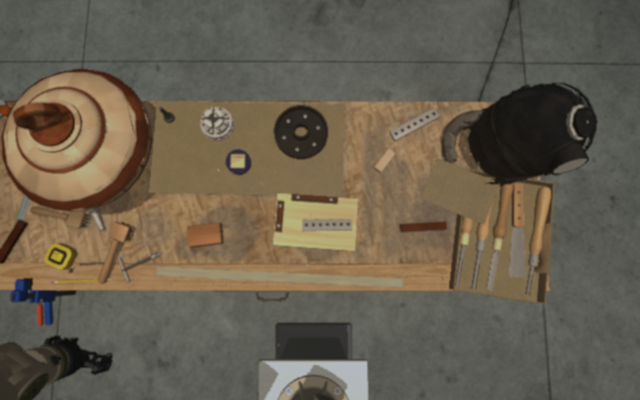

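View pics/scene0.png

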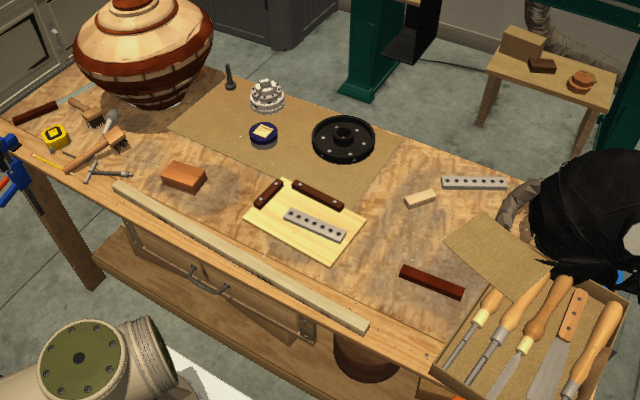

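The top view shows the board around (316,221), the bar at (327,225), the stick at (424,227), the block at (205,234), the tin at (238,161) and the blank at (385,160). Next I'll measure them.

```bash
cat > h.py <<'E'
import numpy as np, cv2
from workcell import telemetry, imaging, env
def ray(n,px):
    p=imaging.camera_params(n); P=p["pose"]
    u=cv2.undistortPoints(np.array(px,float).reshape(-1,1,2),p["camera_matrix"],p["D"]).reshape(-1,2)
    d=np.c_[u[:,0],-u[:,1],-np.ones(len(u))]@P[:3,:3].T
    return P[:3,3],d
def cast(n,px,z):
    o,d=ray(n,px); return o+d*((z-o[2])/d[:,2])[:,None]
def proj(n,X):
    p=imaging.camera_params(n);P=p["pose"];c=(np.atleast_2d(X)-P[:3,3])@P[:3,:3]
    return cv2.projectPoints((c*[1,-1,-1]).reshape(-1,1,3),np.zeros(3),np.zeros(3),p["camera_matrix"],p["D"])[0].reshape(-1,2)
E
python3 - <<'E'
from h import *
for n,(a,b,c,d) in dict(top=(262,182,372,258),scene=(235,165,375,275)).items():
    im=cv2.imread(f"pics/{n}0.png")
    cv2.imwrite(f"pics/{n}crop.png",cv2.resize(im[b:d,a:c],None,fx=5.5,fy=5,interpolation=cv2.INTER_CUBIC) if 0 else cv2.resize(im[b:d,a:c],None,fx=5,fy=5,interpolation=cv2.INTER_CUBIC))
    H=cv2.cvtColor(im,cv2.COLOR_BGR2HSV)
    for px in ([(424,227),(320,240),(327,225),(316,198),(279,215),(400,180)] if n=="top" else [(430,281),(335,245),(315,225),(318,194),(265,195),(440,240)]):
        print(n,px,H[px[1],px[0]])
E
```

```text
top (424, 227) [  8 169  77]
top (320, 240) [ 26  90 182]
top (327, 225) [ 18  46 100]
top (316, 198) [ 12 149  84]
top (279, 215) [ 12 155  84]
top (400, 180) [ 16  88 122]
scene (430, 281) [  8 230  91]
scene (335, 245) [ 25 111 240]
scene (315, 225) [ 18  61 171]
scene (318, 194) [ 10 193  94]
scene (265, 195) [ 10 194 100]
scene (440, 240) [ 18 115 198]
```

View pics/topcrop.png

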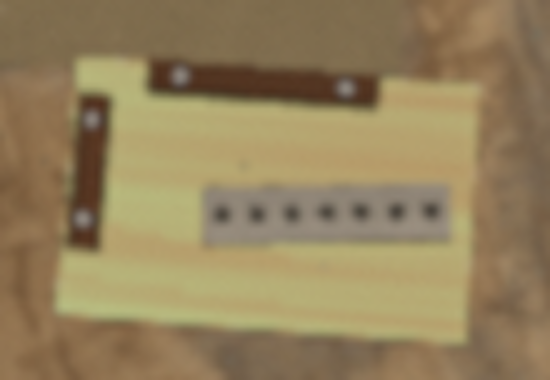

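View pics/scenecrop.png

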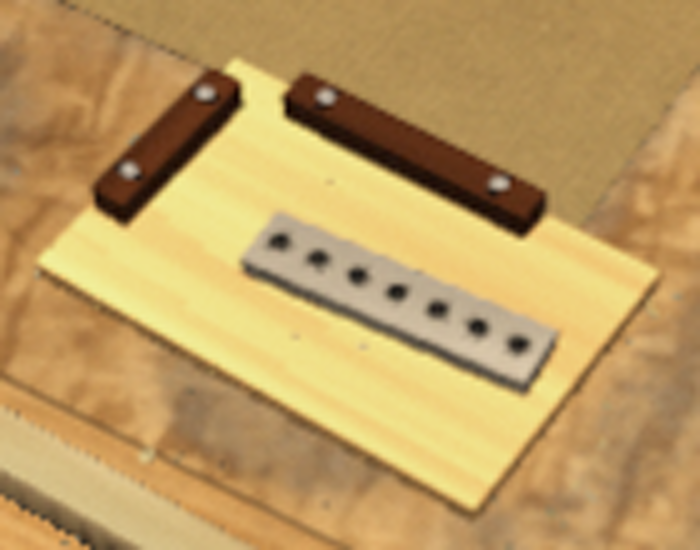

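The crops show the four board corners in scene-crop pixels at (236,58), (38,268), (475,515) and (658,272). The bar's top face has corners near (275,212), (245,262), (527,382) and (556,335). Both fences are visible.

```bash
cat > m.py <<'E'
from h import *
def mask(n,im,kind):
    H=cv2.cvtColor(im,cv2.COLOR_BGR2HSV).astype(int);h,s,v=H[...,0],H[...,1],H[...,2]
    return {"stick":(h<=11)&(s>120)&(v<130),"bar":(s<80)&(v>70)}[kind].astype(np.uint8)
def rect(n,im,kind,roi,z):
    a,b,c,d=roi; m=np.zeros(im.shape[:2],np.uint8); m[b:d,a:c]=mask(n,im,kind)[b:d,a:c]
    if kind=="bar": m=cv2.morphologyEx(m,cv2.MORPH_CLOSE,np.ones((5,5)))
    cs,_=cv2.findContours(m,cv2.RETR_EXTERNAL,cv2.CHAIN_APPROX_NONE); cn=max(cs,key=cv2.contourArea)
    X=cast(n,cn.reshape(-1,2),z)[:,:2]*1000
    return cv2.minAreaRect(X.astype(np.float32)),cv2.contourArea(cn)
if __name__=="__main__":
    t=cv2.imread("pics/top0.png");s=cv2.imread("pics/scene0.png")
    print("stick",rect("top",t,"stick",(390,215,455,238),.02),rect("scene",s,"stick",(390,255,475,305),.02))
    print("bar",rect("top",t,"bar",(297,212,357,236),.024),rect("scene",s,"bar",(280,203,350,246),.024))
    for n,off,q in(("scene",(235,165),[(236,58),(38,268),(475,515),(658,272)]),("top",(262,182),[(76,57),(56,314),(467,344),(480,84)])):
        # pixel centre: crop resized 5x -> (u+.5)/5-.5
        Q=cast(n,(np.array(q)+.5)/5-.5+off,.012)[:,:2]*1000
        print(n,"board",Q.round(1).tolist(),[np.linalg.norm(Q[i]-Q[i-1]).round(1) for i in range(4)])
        y=(Q[0]+Q[1]-Q[2]-Q[3]); x=Q[0]+Q[3]-Q[1]-Q[2]
        print(" ang y",np.arctan2(-y[0],y[1]),"ang x",np.arctan2(x[1],x[0]),"centre",Q.mean(0))
    for n,off,q in(("scene",(235,165),[(275,212),(245,262),(526,383),(556,335)]),("top",(262,182),[(204,186),(204,245),(449,242),(449,184)])):
        Q=cast(n,(np.array(q)+.5)/5-.5+off,.024)[:,:2]*1000
        y=(Q[0]+Q[1]-Q[2]-Q[3]); print(n,"bar",Q.round(1).tolist(),Q.mean(0),np.arctan2(-y[0],y[1]))
    # fences top z=.030 : inner edges (top face) scene crop
    for n,off,q in(("scene",(235,165),[(287,98),(528,218),(238,90),(122,208)]),("top",(262,182),[(149,94),(377,106),(110,96),(98,249)])):
        print(n,"fence",(cast(n,(np.array(q)+.5)/5-.5+off,.030)[:,:2]*1000).round(1).tolist())
E
python3 m.py
```

```text
stick (((543.2755126953125, -333.634765625), (22.579391479492188, 138.1937255859375), 3.171560764312744), 286.0) (((537.3794555664062, -334.51080322265625), (35.80293273925781, 139.39637756347656), 3.096453905105591), 844.5)
bar (((547.6668090820312, -41.37989807128906), (33.296722412109375, 150.7310028076172), 0.13081470131874084), 530.5) (((544.5108032226562, -42.84999084472656), (36.78837966918945, 149.77316284179688), 1.1941404342651367), 762.5)
scene board [[644.6, 110.6], [484.2, 118.1], [467.2, -127.9], [627.0, -136.3]] [np.float64(247.6), np.float64(160.6), np.float64(246.6), np.float64(160.0)]
 ang y -0.06992991153788251 ang x -0.04948743950621761 centre [555.75629092  -8.87396591]
top board [[645.9, 112.5], [488.3, 121.9], [470.7, -126.0], [629.7, -135.9]] [np.float64(248.9), np.float64(157.9), np.float64(248.5), np.float64(159.3)]
 ang y -0.06780966305620058 ang x -0.06123622942402812 centre [558.63867671  -6.87230045]
scene bar [[560.8, 33.3], [528.3, 29.3], [532.5, -117.2], [562.7, -116.1]] [546.05689485 -42.66924088] 0.020646483058347178
top bar [[564.7, 32.8], [529.0, 32.6], [531.2, -114.8], [566.3, -115.2]] [547.81968439 -41.1289095 ] 0.012490766168589428
scene fence [[620.8, 64.1], [612.4, -74.4], [613.4, 87.8], [522.9, 94.4]]
top fence [[620.0, 66.3], [613.0, -71.6], [618.7, 89.9], [525.9, 95.8]]
```

```bash
python3 - <<'E'
from h import *
t=cv2.imread("pics/top0.png");s=cv2.imread("pics/scene0.png")
a=cv2.resize(t[165:305,395:495],None,fx=4,fy=4,interpolation=cv2.INTER_CUBIC)
b=cv2.resize(s[230:370,395:495],None,fx=4,fy=4,interpolation=cv2.INTER_CUBIC)
cv2.imwrite("pics/tray.png",np.hstack([a,b]))
for z in(0,.03,.05,.08): print(z,cast("top",[(453,235),(463,235),(452,290)],z).round(3).tolist())
E
```

```text
0 [[0.519, -0.428, 0.0], [0.519, -0.459, 0.0], [0.353, -0.418, 0.0]]
0.03 [[0.516, -0.419, 0.03], [0.516, -0.449, 0.03], [0.354, -0.408, 0.03]]
0.05 [[0.514, -0.413, 0.05], [0.514, -0.442, 0.05], [0.355, -0.402, 0.05]]
0.08 [[0.512, -0.403, 0.08], [0.512, -0.432, 0.08], [0.356, -0.393, 0.08]]
```

View pics/tray.png

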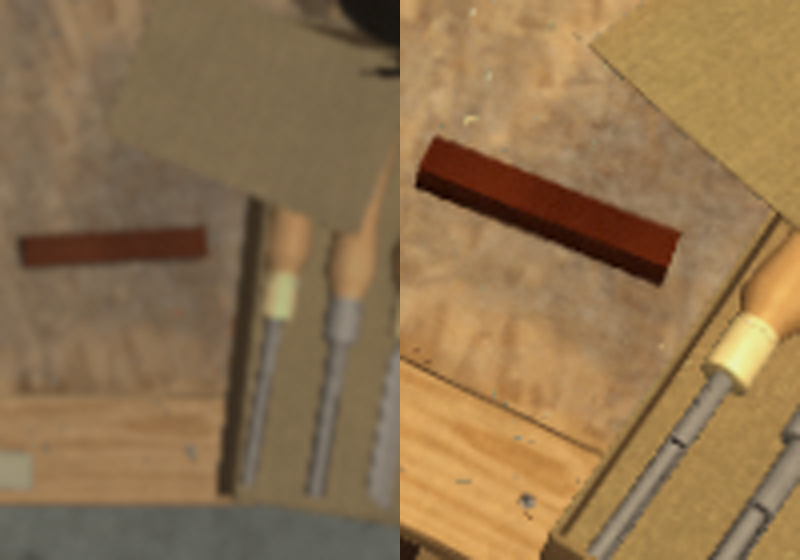

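The stick is clear of the shallow tray, whose edge is at y≈-0.42. I'll grip the stick 42 mm towards its right end, so its free left part can push both the bar's long side and its end.

```bash
cat > go.py <<'E'
# usage: go.py x y z(mm, TCP) heading_of_tool_y(rad) -> shift/turn in tool axes; tool kept vertical
import sys; from h import *
from scipy.spatial.transform import Rotation as R
s=telemetry.get_state(); q=s["orientation"]; r=R.from_quat([q[1],q[2],q[3],q[0]])
x,y,z,h=map(float,sys.argv[1:5])
yv=np.array([np.cos(h),np.sin(h),0]); zv=np.array([0,0,-1.])
T=R.from_matrix(np.c_[np.cross(yv,zv),yv,zv])
yt=r.as_matrix()[:,1]
print("shift",r.inv().apply(np.array([x,y,z])-np.array(s["tcp_pos"])*1000).round(1),"turn",(r.inv()*T).as_rotvec().round(4))
print("t",s["clock"],"tcp",(np.array(s["tcp_pos"])*1000).round(1),"head",np.arctan2(yt[1],yt[0]).round(4),"F",np.round(s["wrist_force"],1),"gap",round(s["finger_gap"],4),"j",np.round(s["joint_pos"],2))
E
python3 go.py 546 -376 150 0.055
```

```text
shift [-648.5 -712.1   81.5] turn [-1.600e-03  7.000e-04  1.122e+00]
t 0.1 tcp [220.4 530.6 230.5] head 1.177 F [ 0.6 -0.1 -0.4] gap 0.0852 j [ 1.04  0.31  0.05  1.3  -0.    1.43]
```

Request:
step_arm --moves '[[[-648.5,-712,0],[0,0,1.122],85],[[-648.5,-712,0],[0,0,1.122],85],[[-648.5,-712,0],[0,0,1.122],85],[[-648.5,-712,0],[0,0,1.122],85],[[-648.5,-712,0],[0,0,1.122],85],[[-648.5,-712,0],[0,0,1.122],85],[[-648.5,-712,0],[0,0,1.122],85],[[-648.5,-712,0],[0,0,1.122],85]]'

```text
clock: 0.77
tcp_pos: [0.3332, 0.2155, 0.2311]
orientation: [-0.0, 0.644, 0.765, -0.0]
wrist_force: [1.2, 0.1, -0.2]
finger_gap: 0.0851
grip_force: 0.0
```

```bash
python3 go.py 546 -376 150 0.055
```

```text
shift [-619.1  108.7   81.1] turn [-1.000e-04  0.000e+00  1.166e-01]
t 0.7667 tcp [333.2 215.5 231.1] head 0.1716 F [ 1.2  0.1 -0.2] gap 0.0851 j [ 0.37 -0.03 -0.36  1.24  0.    1.77]
```

Request:
step_arm --moves '[[[-615,108,80],[0,0,0.1],85],[[-615,108,80],[0,0,0.1],85],[[-615,108,80],[0,0,0.1],85],[[-615,108,80],[0,0,0.1],85],[[-615,108,80],[0,0,0.1],85],[[-615,108,80],[0,0,0.1],85],[[-615,108,80],[0,0,0.1],85],[[-615,108,80],[0,0,0.1],85]]'

```text
clock: 1.43
tcp_pos: [0.4469, -0.0953, 0.1885]
orientation: [-0.0, 0.68, 0.734, 0.0]
wrist_force: [1.4, -0.3, 1.1]
finger_gap: 0.085
grip_force: 0.0
```

```bash
python3 go.py 546 -376 150 0.055
```

```text
shift [-287.5   77.3   38.4] turn [-0.0001 -0.0003  0.0214]
t 1.4333 tcp [446.9 -95.3 188.5] head 0.0764 F [ 1.4 -0.3  1.1] gap 0.085 j [-0.39  0.11 -0.32  1.14  0.    1.11]
```

Request:
step_arm --moves '[[[-280,76,38],[0,0,0.02],60],[[-280,76,38],[0,0,0.02],60],[[-280,76,38],[0,0,0.02],60],[[-280,76,38],[0,0,0.02],60],[[-280,76,38],[0,0,0.02],60],[[-280,76,38],[0,0,0.02],60],[[-280,76,38],[0,0,0.02],60],[[-280,76,38],[0,0,0.02],60]]'

```text
clock: 2.1
tcp_pos: [0.545, -0.3732, 0.1467]
orientation: [-0.0, 0.689, 0.725, -0.001]
wrist_force: [0.6, 0.6, -0.3]
finger_gap: 0.0602
grip_force: 0.0
```

```bash
python3 go.py 546 -376 4 0.055
```

```text
shift [ -2.8   1.  142.7] turn [-0.0014  0.0006 -0.0031]
t 2.1 tcp [ 545.  -373.2  146.7] head 0.0519 F [ 0.6  0.6 -0.3] gap 0.0602 j [-0.72  0.51  0.14  1.2  -0.    0.8 ]
```

Request:
step_arm --moves '[[[-2,1,40],[0,0,0],60],[[-2,1,75],[0,0,0],60],[[-2,1,105],[0,0,0],60],[[-2,1,125],[0,0,0],60],[[-2,1,135],[0,0,0],60],[[-2,1,141],[0,0,0],60],[[-2,1,141],[0,0,0],60],[[-2,1,141],[0,0,0],60]]'

```text
clock: 2.77
tcp_pos: [0.5461, -0.3688, 0.011]
orientation: [0.001, 0.687, 0.727, 0.0]
wrist_force: [0.3, -0.5, 0.8]
finger_gap: 0.0601
grip_force: 0.0
```

```bash
python3 go.py 546 -376 5 0.055;  python3 - <<'E'
from h import *
s=imaging.read_camera("scene")[:,:,::-1]
cv2.imwrite("pics/s1.png",cv2.resize(s[180:340,340:540],None,fx=3,fy=3))
E
```

```text
shift [-7.2 -0.5  6. ] turn [0.0011 0.001  0.0021]
t 2.7667 tcp [ 546.1 -368.8   11. ] head 0.0571 F [ 0.3 -0.5  0.8] gap 0.0601 j [-0.72  0.61 -0.05  0.91  0.    0.8 ]
```

View pics/s1.png

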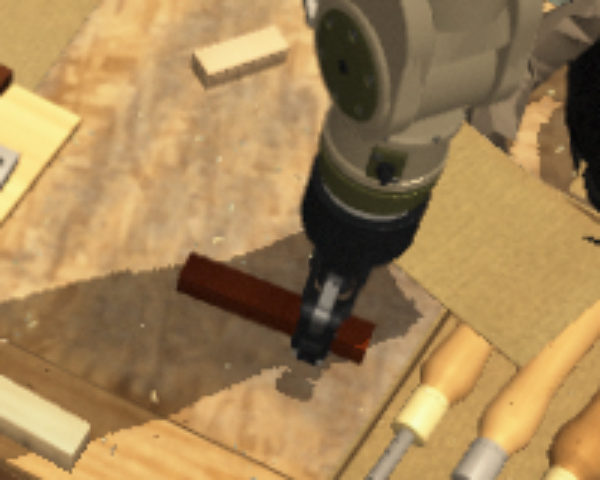

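The fingers straddle the stick near its right end, at crop (335,330). The tool hasn't reached its target yet, so I'll finish the correction.

Request:
step_arm --moves '[[[-6,0,5],[0,0,0],60],[[-6,0,5],[0,0,0],60],[[-6,0,5],[0,0,0],60]]'

```text
clock: 3.07
tcp_pos: [0.5461, -0.3752, 0.0056]
orientation: [0.001, 0.687, 0.727, 0.0]
wrist_force: [-1.0, -1.0, -0.5]
finger_gap: 0.0604
grip_force: 0.0
```

```bash
python3 go.py 546 -376 5 0.055
```

```text
shift [-0.8 -0.2  0.6] turn [0.001  0.0009 0.0015]
t 3.0667 tcp [ 546.1 -375.2    5.6] head 0.0565 F [-1.  -1.  -0.5] gap 0.0604 j [-0.72  0.62 -0.05  0.9   0.    0.79]
```

Request:
step_arm --moves '[[[0,0,0],[0,0,0],20],[[0,0,0],[0,0,0],15],[[0,0,0],[0,0,0],15],[[0,0,0],[0,0,0],15],[[0,0,0],[0,0,0],15],[[0,0,0],[0,0,0],15],[[0,0,0],[0,0,0],15],[[0,0,0],[0,0,0],15]]' --grip_force 60

```text
clock: 3.73
tcp_pos: [0.546, -0.3746, 0.0053]
orientation: [0.0, 0.687, 0.727, 0.0]
wrist_force: [0.4, -1.1, 3.9]
finger_gap: 0.0226
grip_force: 60.8
```

Request:
step_arm --moves '[[[0,0,-20],[0,0,0],15],[[0,0,-45],[0,0,0],15],[[0,0,-60],[0,0,0],15],[[0,0,-60],[0,0,0],15],[[0,0,-60],[0,0,0],15]]'

```text
clock: 4.15
tcp_pos: [0.5461, -0.3747, 0.0653]
orientation: [0.001, 0.687, 0.727, 0.0]
wrist_force: [-0.3, 0.8, -0.8]
finger_gap: 0.0224
grip_force: 60.2
```

```bash
python3 go.py 546 -376 64 -0.062; python3 - <<'E'
from h import *
s=imaging.read_camera("scene")[:,:,::-1];t=imaging.read_camera("top")[:,:,::-1]
cv2.imwrite("pics/s2.png",np.hstack([cv2.resize(s[180:340,370:500],None,fx=3,fy=3),cv2.resize(t[170:290,370:470],None,fx=4,fy=4)]))
E
```

```text
shift [-1.3 -0.2  1.3] turn [0.0011 0.0008 0.119 ]
t 4.15 tcp [ 546.1 -374.7   65.3] head 0.057 F [-0.3  0.8 -0.8] gap 0.0224 j [-0.72  0.57  0.02  1.02  0.    0.79]
```

View pics/s2.png

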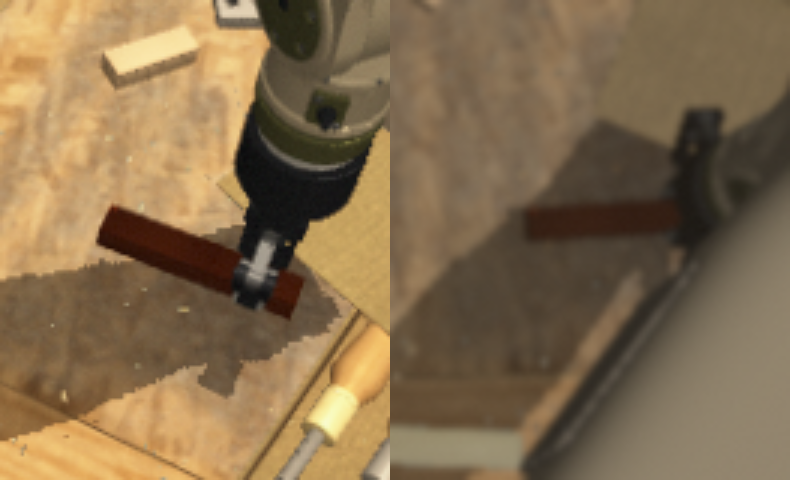

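The stick is held level near its right end. Its left end, at the left of both crops, is free. I'll go to the near side of the bar.

```bash
python3 go.py 490 -142 64 -0.062
```

```text
shift [ 2.345e+02 -4.170e+01 -1.000e-01] turn [-0.0017 -0.0016  0.119 ]
t 4.25 tcp [ 545.  -373.7   63.4] head 0.057 F [-0.   0.  -0.8] gap 0.0223 j [-0.72  0.57  0.02  1.02  0.    0.79]
```

Request:
step_arm --moves '[[[30,-5,0],[0,0,0.02],15],[[65,-12,0],[0,0,0.04],15],[[100,-18,0],[0,0,0.06],15],[[135,-24,0],[0,0,0.08],15],[[170,-30,0],[0,0,0.1],15],[[205,-36,0],[0,0,0.119],15],[[234,-42,0],[0,0,0.119],15],[[234,-42,0],[0,0,0.119],15]]'

```text
clock: 4.92
tcp_pos: [0.4861, -0.1372, 0.0629]
orientation: [-0.004, 0.727, 0.686, -0.001]
wrist_force: [-0.8, 0.3, -0.6]
finger_gap: 0.0224
grip_force: 60.3
```

```bash
python3 go.py 490 -140 20 -0.062
```

```text
shift [-2.7  4.4 42.8] turn [-0.0069 -0.0043  0.0045]
t 4.9167 tcp [ 486.1 -137.2   62.9] head -0.0575 F [-0.8  0.3 -0.6] gap 0.0224 j [-0.44  0.3  -0.41  0.87  0.    1.19]
```

Request:
step_arm --moves '[[[-3,2,15],[0,0,0.004],15],[[-3,2,30],[0,0,0.004],15],[[-3,2,40],[0,0,0.004],15],[[-3,2,42.5],[0,0,0.004],15],[[-3,2,42.5],[0,0,0.004],15],[[-3,2,42.5],[0,0,0.004],15]]'

```text
clock: 5.42
tcp_pos: [0.492, -0.1464, 0.0221]
orientation: [-0.001, 0.73, 0.683, -0.0]
wrist_force: [0.3, 0.1, -0.7]
finger_gap: 0.0221
grip_force: 60.3
```

```bash
python3 go.py 490 -140 20 -0.062;  python3 - <<'E'
from h import *
s=imaging.read_camera("scene")[:,:,::-1];t=imaging.read_camera("top")[:,:,::-1]
cv2.imwrite("pics/s3.png",np.hstack([cv2.resize(s[160:290,225:385],None,fx=2.5,fy=2.5),cv2.resize(t[180:261,260:358],None,fx=4,fy=4)[:325]]))
E
```

```text
shift [ 6.3 -2.5  2.1] turn [-0.001  -0.0005 -0.0044]
t 5.4167 tcp [ 492.  -146.4   22.1] head -0.0664 F [ 0.3  0.1 -0.7] gap 0.0221 j [-0.45  0.36 -0.44  0.77  0.    1.19]Traceback (most recent call last):
  File "<stdin>", line 3, in <module>
    return _nx.concatenate(arrs, 1, dtype=dtype, casting=casting)
           ~~~~~~~~~~~~~~~^^^^^^^^^^^^^^^^^^^^^^^^^^^^^^^^^^^^^^^
ValueError: all the input array dimensions except for the concatenation axis must match exactly, but along dimension 0, the array at index 0 has size 325 and the array at index 1 has size 324
```

Request:
step_arm --moves '[[[5,0,2],[0,0,-0.004],15],[[5,3,2],[0,0,-0.004],15],[[5,6,2],[0,0,-0.004],15],[[5,9,2],[0,0,-0.004],15],[[5,12,2],[0,0,-0.004],15],[[5,15,2],[0,0,-0.004],15],[[5,17,2],[0,0,-0.004],15],[[5,19,2],[0,0,-0.004],15]]'

```text
clock: 6.18
tcp_pos: [0.512, -0.1426, 0.0204]
orientation: [0.0, 0.729, 0.685, 0.0]
wrist_force: [-0.0, -0.3, -0.6]
finger_gap: 0.0224
grip_force: 60.2
```

```bash
cat > bar.py <<'E'
from m import *
if __name__=="__main__":
    s=imaging.read_camera("scene")[:,:,::-1].copy()
    H=cv2.cvtColor(s,cv2.COLOR_BGR2HSV).astype(int)
    m=((H[...,1]<85)&(H[...,2]>120)).astype(np.uint8); k=np.zeros_like(m); k[175:255,240:365]=m[175:255,240:365]
    k=cv2.morphologyEx(k,cv2.MORPH_CLOSE,np.ones((5,5)))
    cs,_=cv2.findContours(k,cv2.RETR_EXTERNAL,cv2.CHAIN_APPROX_NONE); c=max(cs,key=cv2.contourArea)
    X=cast("scene",c.reshape(-1,2),.024)[:,:2]*1000; r=cv2.minAreaRect(X.astype(np.float32))
    print("bar",np.round(r[0],1),np.round(r[1],1),"deg",round(r[2],2)); print(cv2.boxPoints(r).round(0).tolist())
E
python3 go.py 510 -142 20 -0.062; python3 bar.py
```

```text
shift [ 0.5 -2.   0.4] turn [ 0.0001 -0.0001  0.0001]
t 6.1833 tcp [ 512.  -142.6   20.4] head -0.0619 F [-0.  -0.3 -0.6] gap 0.0224 j [-0.42  0.39 -0.4   0.78  0.    1.21]
bar [545.6 -30.1] [ 33.9 125.5] deg 1.25
[[527.0, 32.0], [530.0, -93.0], [564.0, -92.0], [561.0, 33.0]]
```

Request:
step_arm --moves '[[[0,3,0],[0,0,0],15],[[0,6,0],[0,0,0],15],[[0,9,0],[0,0,0],15],[[0,12,0],[0,0,0],15],[[0,15,0],[0,0,0],15],[[0,18,0],[0,0,0],15],[[0,21,0],[0,0,0],15],[[0,23,0],[0,0,0],15]]'

```text
clock: 6.9
tcp_pos: [0.5351, -0.1441, 0.0204]
orientation: [0.0, 0.729, 0.685, 0.0]
wrist_force: [-1.1, -0.4, 0.1]
finger_gap: 0.0228
grip_force: 60.2
```

```bash
python3 go.py 535 -142 20 -0.062; python3 bar.py
```

```text
shift [ 2.  -0.2  0.4] turn [0.0003 0.     0.0001]
t 6.9 tcp [ 535.1 -144.1   20.4] head -0.0619 F [-1.1 -0.4  0.1] gap 0.0228 j [-0.41  0.43 -0.34  0.8   0.    1.22]
bar [568.5 -34.1] [129.5  34.7] deg 88.39
[[549.0, -98.0], [584.0, -99.0], [588.0, 30.0], [553.0, 31.0]]
```

Request:
step_arm --moves '[[[1,2.5,0],[0,0,0],15],[[1,5,0],[0,0,0],15],[[1,7.5,0],[0,0,0],15],[[1,10,0],[0,0,0],15],[[1,12.5,0],[0,0,0],15],[[1,14,0],[0,0,0],15]]'

```text
clock: 7.45
tcp_pos: [0.549, -0.1439, 0.0204]
orientation: [0.0, 0.729, 0.685, 0.0]
wrist_force: [-0.8, -0.2, -0.1]
finger_gap: 0.0225
grip_force: 60.2
```

```bash
python3 go.py 549 -142 20 -0.062; python3 bar.py
```

```text
shift [ 1.9 -0.1  0.4] turn [ 0.0002 -0.0001  0.0001]
t 7.45 tcp [ 549.  -143.9   20.4] head -0.0619 F [-0.8 -0.2 -0.1] gap 0.0225 j [-0.4   0.45 -0.3   0.82  0.    1.23]
bar [582.9 -33.9] [128.3  34.2] deg 86.75
[[562.0, -97.0], [596.0, -99.0], [604.0, 29.0], [569.0, 31.0]]
```

Request:
step_arm --moves '[[[0,1,0],[0,0,0],15],[[0,2,0],[0,0,0],15],[[0,3,0],[0,0,0],15],[[0,4,0],[0,0,0],15],[[0,5,0],[0,0,0],15],[[0,6,0],[0,0,0],15]]'

```text
clock: 8.0
tcp_pos: [0.5546, -0.1442, 0.0204]
orientation: [-0.0, 0.729, 0.685, 0.0]
wrist_force: [-2.0, 0.2, 0.2]
finger_gap: 0.0226
grip_force: 60.2
```

Request:
step_arm --moves '[[[0,0.7,0],[0,0,0],15],[[0,1.4,0],[0,0,0],15],[[0,2,0],[0,0,0],15]]'

```text
clock: 8.25
tcp_pos: [0.5566, -0.1444, 0.0204]
orientation: [-0.0, 0.729, 0.685, 0.0]
wrist_force: [-1.0, -0.4, -0.4]
finger_gap: 0.0226
grip_force: 60.2
```

Request:
step_arm --moves '[[[0,0.5,0],[0,0,0],15],[[0,1,0],[0,0,0],15],[[0,1,0],[0,0,0],15]]'

```text
clock: 8.5
tcp_pos: [0.5577, -0.1444, 0.0204]
orientation: [0.0, 0.729, 0.685, 0.0]
wrist_force: [-0.6, -0.0, -1.2]
finger_gap: 0.0227
grip_force: 60.2
```

Request:
step_arm --moves '[[[0,0.5,0],[0,0,0],15],[[0,1,0],[0,0,0],15],[[0,1,0],[0,0,0],15]]'

```text
clock: 8.75
tcp_pos: [0.5587, -0.1445, 0.0204]
orientation: [0.0, 0.729, 0.685, 0.0]
wrist_force: [-1.1, 0.9, 0.3]
finger_gap: 0.0226
grip_force: 60.2
```

Request:
step_arm --moves '[[[0,0.5,0],[0,0,0],15],[[0,1,0],[0,0,0],15],[[0,1,0],[0,0,0],15]]'

```text
clock: 9.0
tcp_pos: [0.5597, -0.1446, 0.0204]
orientation: [0.0, 0.729, 0.685, 0.0]
wrist_force: [-0.5, -0.4, -0.6]
finger_gap: 0.0226
grip_force: 60.2
```

```bash
python3 go.py 549 -142 20 -0.062; python3 bar.py
```

```text
shift [  1.9 -10.9   0.4] turn [ 0.0002 -0.0001  0.    ]
t 9.0 tcp [ 559.7 -144.6   20.4] head -0.062 F [-0.5 -0.4 -0.6] gap 0.0226 j [-0.39  0.47 -0.28  0.83  0.    1.24]
bar [596.5 -34.7] [ 37.7 129. ] deg 1.62
[[576.0, 29.0], [580.0, -100.0], [617.0, -99.0], [614.0, 30.0]]
```

Request:
step_arm --moves '[[[0,0.5,0],[0,0,0],15],[[0,1,0],[0,0,0],15],[[0,1,0],[0,0,0],15]]'

```text
clock: 9.3
tcp_pos: [0.5607, -0.1446, 0.0204]
orientation: [0.0, 0.729, 0.685, 0.0]
wrist_force: [-0.4, -0.3, -0.8]
finger_gap: 0.022
grip_force: 60.2
```

Request:
step_arm --moves '[[[0,0.5,0],[0,0,0],15],[[0,1,0],[0,0,0],15],[[0,1,0],[0,0,0],15]]'

```text
clock: 9.55
tcp_pos: [0.5617, -0.1447, 0.0204]
orientation: [0.0, 0.729, 0.685, 0.0]
wrist_force: [-1.4, -0.0, 0.4]
finger_gap: 0.0225
grip_force: 60.2
```

Request:
step_arm --moves '[[[0,0.5,0],[0,0,0],15],[[0,1,0],[0,0,0],15],[[0,1,0],[0,0,0],15]]'

```text
clock: 9.8
tcp_pos: [0.562, -0.1447, 0.0203]
orientation: [-0.0, 0.729, 0.685, -0.0]
wrist_force: [-3.2, -0.7, 0.6]
finger_gap: 0.0224
grip_force: 60.4
```

Request:
step_arm --moves '[[[0,0.5,0],[0,0,0],15],[[0,1,0],[0,0,0],15],[[0,1,0],[0,0,0],15]]'

```text
clock: 10.05
tcp_pos: [0.5622, -0.1447, 0.0201]
orientation: [-0.001, 0.729, 0.685, -0.001]
wrist_force: [-6.5, -1.4, 1.6]
finger_gap: 0.0223
grip_force: 60.6
```

```bash
python3 go.py 549 -142 20 -0.062;  python3 - <<'E'
from h import *
s=imaging.read_camera("scene")[:,:,::-1]
cv2.imwrite("pics/s3.png",cv2.resize(s[165:285,235:375],None,fx=5,fy=5,interpolation=cv2.INTER_CUBIC))
E
```

```text
shift [  1.9 -13.3   0.1] turn [-0.0027  0.0002  0.    ]
t 10.05 tcp [ 562.2 -144.7   20.1] head -0.062 F [-6.5 -1.4  1.6] gap 0.0223 j [-0.39  0.47 -0.27  0.84 -0.    1.24]
```

View pics/s3.png

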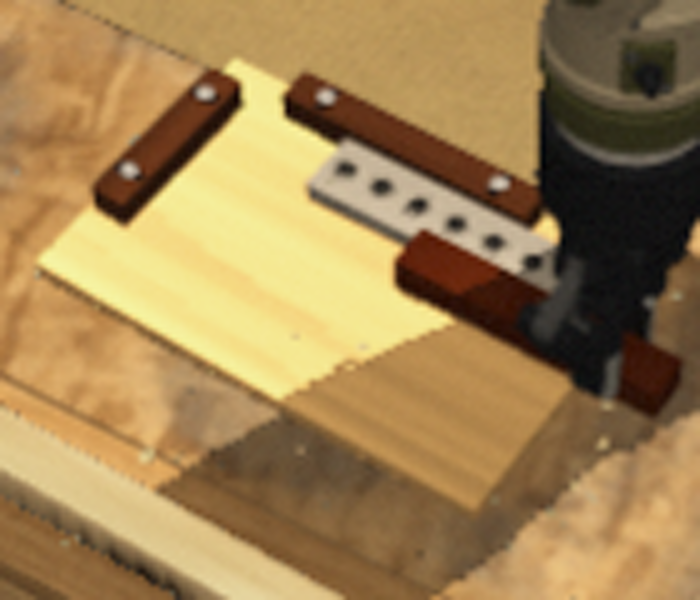

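The bar is now flush with the long fence, and the stick lies along its near edge. I'll back off, lift, and go round to the bar's right end.

Request:
step_arm --moves '[[[0,-4,0],[0,0,0],15],[[0,-12,0],[0,0,0],15],[[0,-15,-20],[0,0,0],15],[[-20,-10,-45],[0,0,0],15],[[-55,0,-45],[0,0,0],15],[[-90,20,-45],[0,0,0],15],[[-105,28,-45],[0,0,0],15],[[-105,28,-45],[0,0,0],15]]'

```text
clock: 10.77
tcp_pos: [0.5875, -0.2561, 0.0663]
orientation: [0.003, 0.73, 0.683, 0.001]
wrist_force: [1.3, 0.0, -0.9]
finger_gap: 0.0221
grip_force: 60.2
```

```bash
python3 go.py 585 -248 20.5 -0.062; python3 - <<'E'
from m import *
# bar top face seen from both cameras, unobstructed
import bar
E
python3 bar.py
```

```text
shift [ 8.  -3.3 45.7] turn [ 0.0053  0.0029 -0.0038]
t 10.7667 tcp [ 587.5 -256.1   66.3] head -0.0658 F [ 1.3  0.  -0.9] gap 0.0221 j [-0.54  0.52 -0.05  0.99 -0.    1.1 ]
bar [604.5 -46.4] [151.8  57.2] deg 85.54
[[570.0, -120.0], [627.0, -124.0], [639.0, 27.0], [582.0, 32.0]]
```

Request:
step_arm --moves '[[[3,-1,20],[0,0,0],15],[[3,-1,38],[0,0,0],15],[[3,-1,44],[0,0,0],15],[[3,-1,45],[0,0,0],15],[[3,-1,45],[0,0,0],15]]'

```text
clock: 11.23
tcp_pos: [0.5838, -0.2473, 0.0203]
orientation: [-0.001, 0.728, 0.685, 0.0]
wrist_force: [0.1, -1.0, -1.6]
finger_gap: 0.0226
grip_force: 60.2
```

```bash
python3 go.py 585 -244 20.5 -0.062
```

```text
shift [ 3.4  1.  -0.2] turn [-0.0008 -0.0007  0.0007]
t 11.2333 tcp [ 583.8 -247.3   20.3] head -0.0613 F [ 0.1 -1.  -1.6] gap 0.0226 j [-0.53  0.56 -0.12  0.9   0.    1.1 ]
```

Request:
step_arm --moves '[[[4,1,0],[0,0,0],15],[[8,1,0],[0,0,0],15],[[11,1,0],[0,0,0],15],[[14,1,0],[0,0,0],15],[[17,1,0],[0,0,0],15],[[20,1,0],[0,0,0],15],[[23,1,0],[0,0,0],15],[[26,1,0],[0,0,0],15]]'

```text
clock: 11.9
tcp_pos: [0.5869, -0.2225, 0.0206]
orientation: [0.0, 0.729, 0.685, -0.0]
wrist_force: [-0.1, -1.5, 0.7]
finger_gap: 0.0223
grip_force: 60.3
```

```bash
python3 go.py 587 -210 20.5 -0.062; python3 bar.py
```

```text
shift [12.5 -0.7  0.1] turn [ 0.0003  0.0008 -0.0002]
t 11.9 tcp [ 586.9 -222.5   20.6] head -0.0622 F [-0.1 -1.5  0.7] gap 0.0223 j [-0.49  0.55 -0.14  0.89 -0.    1.14]
bar [605.8 -38.2] [149.   55.3] deg 87.13
[[574.0, -111.0], [630.0, -114.0], [637.0, 35.0], [582.0, 38.0]]
```

Request:
step_arm --moves '[[[3,0,0],[0,0,0],15],[[6,0,0],[0,0,0],15],[[9,0,0],[0,0,0],15],[[12,0,0],[0,0,0],15],[[15,0,0],[0,0,0],15],[[18,0,0],[0,0,0],15],[[21,0,0],[0,0,0],15],[[24,0,0],[0,0,0],15]]'

```text
clock: 12.62
tcp_pos: [0.5883, -0.1981, 0.0204]
orientation: [-0.0, 0.729, 0.685, 0.0]
wrist_force: [-0.3, -1.0, -0.5]
finger_gap: 0.0225
grip_force: 60.3
```

Request:
step_arm --moves '[[[2,0,0],[0,0,0],15],[[4,0,0],[0,0,0],15],[[6,0,0],[0,0,0],15],[[8,0,0],[0,0,0],15],[[10,0,0],[0,0,0],15],[[12,0,0],[0,0,0],15]]'

```text
clock: 13.12
tcp_pos: [0.589, -0.1863, 0.0204]
orientation: [-0.0, 0.729, 0.685, 0.0]
wrist_force: [-0.1, -2.5, 0.7]
finger_gap: 0.0224
grip_force: 60.3
```

```bash
python3 go.py 587 -171 20.5 -0.062; python3 bar.py
```

```text
shift [15.1 -3.  -0.1] turn [ 0.     -0.0001 -0.0001]
t 13.1167 tcp [ 589.  -186.3   20.4] head -0.0621 F [-0.1 -2.5  0.7] gap 0.0224 j [-0.44  0.53 -0.16  0.88  0.    1.2 ]
bar [607.9  -2.7] [148.3  56.3] deg 86.15
[[575.0, -75.0], [631.0, -79.0], [641.0, 69.0], [585.0, 73.0]]
```

Request:
step_arm --moves '[[[2,0,0],[0,0,0],15],[[4,0,0],[0,0,0],15],[[6,0,0],[0,0,0],15],[[7,0,0],[0,0,0],15],[[8,0,0],[0,0,0],15],[[9,0,0],[0,0,0],15],[[10,0,0],[0,0,0],15],[[10,0,0],[0,0,0],15]]'

```text
clock: 13.83
tcp_pos: [0.5897, -0.1762, 0.0204]
orientation: [-0.0, 0.729, 0.685, 0.0]
wrist_force: [0.1, -0.8, -1.3]
finger_gap: 0.0225
grip_force: 60.2
```

Request:
step_arm --moves '[[[0.7,0,0],[0,0,0],15],[[1.4,0,0],[0,0,0],15],[[2,0,0],[0,0,0],15],[[2,0,0],[0,0,0],15]]'

```text
clock: 14.17
tcp_pos: [0.5898, -0.1744, 0.0204]
orientation: [-0.0, 0.729, 0.685, 0.0]
wrist_force: [-0.5, -0.9, -1.3]
finger_gap: 0.0223
grip_force: 60.2
```

Request:
step_arm --moves '[[[0.7,0,0],[0,0,0],15],[[1.4,0,0],[0,0,0],15],[[2,0,0],[0,0,0],15],[[2,0,0],[0,0,0],15]]'

```text
clock: 14.5
tcp_pos: [0.5899, -0.1723, 0.0204]
orientation: [-0.0, 0.729, 0.685, 0.0]
wrist_force: [0.1, -1.0, -0.2]
finger_gap: 0.0227
grip_force: 60.2
```

Request:
step_arm --moves '[[[0.5,0,0],[0,0,0],15],[[1,0,0],[0,0,0],15],[[1.5,0,0],[0,0,0],15],[[1.5,0,0],[0,0,0],15]]'

```text
clock: 14.83
tcp_pos: [0.59, -0.1709, 0.0204]
orientation: [-0.0, 0.729, 0.685, 0.0]
wrist_force: [-0.7, -2.1, 0.2]
finger_gap: 0.0226
grip_force: 60.2
```

Request:
step_arm --moves '[[[0.5,0,0],[0,0,0],15],[[1,0,0],[0,0,0],15],[[1.5,0,0],[0,0,0],15],[[1.5,0,0],[0,0,0],15]]'

```text
clock: 15.17
tcp_pos: [0.5901, -0.1694, 0.0204]
orientation: [-0.0, 0.729, 0.685, 0.0]
wrist_force: [-0.1, -0.9, 0.5]
finger_gap: 0.0225
grip_force: 60.2
```

```bash
python3 bar.py
```

```text
bar [609.8  23.6] [168.1  56.2] deg 86.35
[[576.0, -58.0], [632.0, -62.0], [643.0, 106.0], [587.0, 109.0]]
```

Request:
step_arm --moves '[[[0.5,0,0],[0,0,0],15],[[1,0,0],[0,0,0],15],[[1.3,0,0],[0,0,0],15],[[1.3,0,0],[0,0,0],15]]'

```text
clock: 15.55
tcp_pos: [0.5902, -0.1693, 0.0206]
orientation: [0.001, 0.729, 0.685, -0.001]
wrist_force: [-1.5, -5.0, 0.4]
finger_gap: 0.0224
grip_force: 60.3
```

Request:
step_arm --moves '[[[0.5,0,0],[0,0,0],15],[[1,0,0],[0,0,0],15],[[1,0,0],[0,0,0],15]]'

```text
clock: 15.8
tcp_pos: [0.5903, -0.1692, 0.0208]
orientation: [0.001, 0.729, 0.684, -0.001]
wrist_force: [-1.4, -7.0, 0.0]
finger_gap: 0.0225
grip_force: 60.3
```

Request:
step_arm --moves '[[[0.5,0,0],[0,0,0],15],[[1,0,0],[0,0,0],15],[[1,0,0],[0,0,0],15]]'

```text
clock: 16.05
tcp_pos: [0.5903, -0.1692, 0.021]
orientation: [0.002, 0.729, 0.684, -0.002]
wrist_force: [-2.0, -10.1, 0.5]
finger_gap: 0.0224
grip_force: 60.4
```

The bar has reached the short fence, with force up to 10 N and no further movement. I'll back off and re-seat it against the long fence from the near side.

Request:
step_arm --moves '[[[-4,0,0],[0,0,0],15],[[-12,0,0],[0,0,0],15],[[-14,-5,-25],[0,0,0],15],[[0,-30,-45],[0,0,0],15],[[30,-46,-45],[0,0,0],15],[[65,-48,-45],[0,0,0],15],[[84,-48,-45],[0,0,0],15],[[84,-48,-45],[0,0,0],15]]'

```text
clock: 16.72
tcp_pos: [0.5467, -0.0755, 0.0655]
orientation: [-0.001, 0.727, 0.686, 0.001]
wrist_force: [-1.0, -0.4, -0.5]
finger_gap: 0.0219
grip_force: 60.2
```

Request:
step_arm --moves '[[[0,0,0],[0,0,0],15],[[0,0,0],[0,0,0],15]]'

```text
clock: 16.88
tcp_pos: [0.5479, -0.0797, 0.0654]
orientation: [0.0, 0.729, 0.685, 0.0]
wrist_force: [-0.2, -0.1, -0.8]
finger_gap: 0.0224
grip_force: 60.2
```

```bash
python3 -c "
import numpy as np
p=np.array([590.2,-169.3]);print(p-45*np.array([.998,-.062])+85*np.array([.062,.998]))"; python3 go.py 550.6 -81.7 20.5 -0.062; python3 - <<'E'
from h import *
s=imaging.read_camera("scene")[:,:,::-1]
cv2.imwrite("pics/s4.png",cv2.resize(s[165:285,235:375],None,fx=5,fy=5,interpolation=cv2.INTER_CUBIC))
E
```

```text
[550.56 -81.68]
shift [-1.9  2.8 44.9] turn [ 0.0003 -0.0001  0.0003]
t 16.8833 tcp [547.9 -79.7  65.4] head -0.0617 F [-0.2 -0.1 -0.8] gap 0.0224 j [-0.29  0.38 -0.29  0.91  0.    1.34]
```

View pics/s4.png

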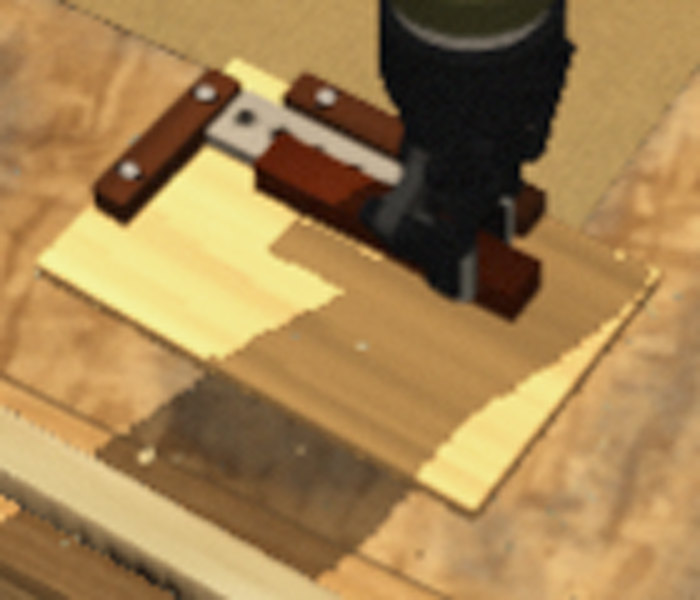

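The bar's left end is at the short fence (crop (220,115)) and its edge is along the long fence. I'll do a gentle confirming press from the side.

Request:
step_arm --moves '[[[-3,0,15],[0,0,0],15],[[-3,0,30],[0,0,0],15],[[-3,0,40],[0,0,0],15],[[-3,0,44.5],[0,0,0],15],[[-3,0,44.5],[0,0,0],15],[[-3,0,44.5],[0,0,0],15]]'

```text
clock: 17.43
tcp_pos: [0.5474, -0.0827, 0.0208]
orientation: [-0.0, 0.729, 0.685, -0.0]
wrist_force: [0.6, -0.2, -1.4]
finger_gap: 0.0221
grip_force: 60.2
```

```bash
python3 go.py 565.8 -82.6 20.5 -0.062
```

```text
shift [ 1.3 18.4  0.3] turn [-0.0005 -0.0003 -0.0006]
t 17.4333 tcp [547.4 -82.7  20.8] head -0.0626 F [ 0.6 -0.2 -1.4] gap 0.0221 j [-0.3   0.43 -0.34  0.81  0.    1.34]
```

Request:
step_arm --moves '[[[0,3,0],[0,0,0],15],[[0,6,0],[0,0,0],15],[[0,9,0],[0,0,0],15],[[0,12,0],[0,0,0],15],[[0,14,0],[0,0,0],15],[[0,15,0],[0,0,0],15],[[0,16,0],[0,0,0],15],[[0,16,0],[0,0,0],15]]'

```text
clock: 18.1
tcp_pos: [0.5636, -0.0833, 0.0209]
orientation: [0.0, 0.729, 0.685, 0.0]
wrist_force: [0.3, 0.5, 0.3]
finger_gap: 0.0225
grip_force: 60.2
```

Request:
step_arm --moves '[[[0,1,0],[0,0,0],15],[[0,2,0],[0,0,0],15],[[0,2,0],[0,0,0],15]]'

```text
clock: 18.35
tcp_pos: [0.5654, -0.0835, 0.0209]
orientation: [-0.0, 0.729, 0.685, 0.0]
wrist_force: [0.0, -0.8, -0.5]
finger_gap: 0.023
grip_force: 60.2
```

Request:
step_arm --moves '[[[0,0.5,0],[0,0,0],15],[[0,1,0],[0,0,0],15],[[0,1,0],[0,0,0],15]]'

```text
clock: 18.6
tcp_pos: [0.5656, -0.0835, 0.0207]
orientation: [-0.001, 0.729, 0.685, -0.001]
wrist_force: [-2.9, -0.7, 0.3]
finger_gap: 0.0226
grip_force: 60.4
```

Request:
step_arm --moves '[[[0,0.5,0],[0,0,0],15],[[0,1,0],[0,0,0],15],[[0,1,0],[0,0,0],15]]'

```text
clock: 18.85
tcp_pos: [0.5657, -0.0835, 0.0206]
orientation: [-0.001, 0.729, 0.685, -0.001]
wrist_force: [-5.6, -0.2, 2.0]
finger_gap: 0.0228
grip_force: 60.7
```

Request:
step_arm --moves '[[[0,-3,0],[0,0,0],15],[[0,-12,0],[0,0,0],15],[[0,-20,-20],[0,0,0],15],[[-20,-20,-45],[0,0,0],15],[[-60,-20,-45],[0,0,0],15],[[-100,-20,-45],[0,0,0],15],[[-140,-20,-45],[0,0,0],15],[[-180,-20,-45],[0,0,0],15]]'

```text
clock: 19.52
tcp_pos: [0.5364, -0.2636, 0.0666]
orientation: [0.001, 0.728, 0.685, 0.001]
wrist_force: [0.3, 0.3, -0.5]
finger_gap: 0.0221
grip_force: 60.2
```

```bash
python3 go.py 546 -345 40 -0.062; python3 - <<'E'
from h import *
s=imaging.read_camera("scene")[:,:,::-1];t=imaging.read_camera("top")[:,:,::-1]
a=cv2.resize(s[165:255,235:365],None,fx=3.5,fy=3.5,interpolation=cv2.INTER_CUBIC)
b=cv2.resize(t[182:258,272:360],None,fx=3.5,fy=3.5,interpolation=cv2.INTER_CUBIC)
b=cv2.copyMakeBorder(b,0,a.shape[0]-b.shape[0],0,0,cv2.BORDER_CONSTANT)
cv2.imwrite("pics/s5.png",np.hstack([a,b]))
E
```

```text
shift [-80.6  14.5  26.7] turn [0.0022 0.0006 0.0007]
t 19.5167 tcp [ 536.4 -263.6   66.6] head -0.0613 F [ 0.3  0.3 -0.5] gap 0.0221 j [-0.59  0.45 -0.17  0.95  0.    1.04]
```

View pics/s5.png

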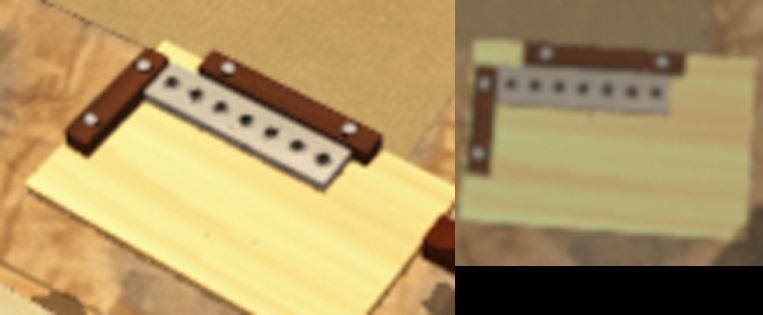

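The bar lies along the long fence and its left end is at the short fence, at scene-crop (155,85). I'll check the end gap by profile while I set the stick down.

Request:
step_arm --moves '[[[-40,8,10],[0,0,0],15],[[-80,14,26],[0,0,0],15],[[-80,14,26],[0,0,0],15],[[-80,14,26],[0,0,0],15],[[-80,14,26],[0,0,0],15]]'

```text
clock: 20.03
tcp_pos: [0.5448, -0.3419, 0.0394]
orientation: [-0.001, 0.729, 0.685, 0.0]
wrist_force: [0.1, -0.6, -0.1]
finger_gap: 0.0223
grip_force: 60.2
```

```bash
python3 go.py 546 -345 6 -0.062; python3 - <<'E'
from h import *
# sample along bar centreline at z=.024 near short fence: contact TCP (590.2,-169.3)+111*yhat = bar right end centre
xh=np.array([.998,-.062]);yh=np.array([.062,.998]); e=np.array([590.2,-169.3])+111*yh
d=np.arange(138,162,1.)
for n in("scene","top"):
    im=imaging.read_camera(n)[:,:,::-1]
    for o in(-8,0,8):
        P=np.c_[(e+o*xh)[None]+d[:,None]*yh,np.full(len(d),24.)]/1000
        u=proj(n,P).astype(np.float32)
        v=cv2.remap(im,u[None,:,0].copy(),u[None,:,1].copy(),cv2.INTER_CUBIC)[0]
        hsv=cv2.cvtColor(v[None],cv2.COLOR_BGR2HSV)[0]
        print(n,o,"V",hsv[:,2].tolist(),"S",hsv[:,1].tolist())
E
```

```text
shift [-3.   1.5 33.4] turn [-0.0007 -0.0014 -0.0005]
t 20.0333 tcp [ 544.8 -341.9   39.4] head -0.0625 F [ 0.1 -0.6 -0.1] gap 0.0223 j [-0.69  0.56 -0.07  0.95  0.    0.95]
scene -8 V [185, 189, 199, 210, 215, 219, 223, 220, 204, 179, 141, 104, 75, 67, 77, 93, 108, 118, 124, 125, 125, 123, 120, 117] S [59, 58, 56, 56, 56, 54, 54, 54, 59, 66, 76, 93, 126, 164, 185, 195, 194, 192, 195, 196, 196, 193, 193, 196]
scene 0 V [50, 58, 82, 120, 157, 190, 209, 215, 208, 188, 155, 115, 84, 74, 80, 88, 89, 81, 75, 82, 106, 141, 171, 196] S [66, 57, 56, 60, 60, 59, 57, 56, 59, 64, 69, 86, 115, 159, 191, 197, 192, 183, 150, 103, 63, 45, 40, 39]
scene 8 V [213, 214, 215, 215, 216, 216, 217, 215, 204, 184, 155, 113, 82, 72, 78, 94, 108, 117, 121, 121, 122, 122, 121, 123] S [54, 55, 56, 55, 54, 53, 53, 55, 60, 64, 71, 83, 115, 152, 190, 201, 196, 192, 194, 194, 192, 192, 196, 189]
top -8 V [141, 142, 143, 144, 145, 145, 143, 139, 135, 128, 117, 109, 100, 92, 88, 86, 85, 88, 91, 94, 96, 97, 98, 96] S [45, 45, 45, 44, 44, 42, 43, 42, 45, 48, 54, 63, 77, 97, 116, 130, 135, 130, 118, 109, 101, 92, 91, 90]
top 0 V [82, 89, 97, 107, 118, 127, 132, 135, 134, 128, 119, 107, 96, 86, 81, 81, 86, 94, 105, 116, 125, 131, 133, 132] S [50, 52, 47, 45, 43, 42, 43, 43, 44, 44, 49, 60, 66, 80, 88, 88, 80, 71, 56, 46, 39, 37, 35, 35]
top 8 V [139, 140, 141, 143, 144, 144, 144, 142, 137, 131, 124, 113, 104, 95, 88, 84, 84, 83, 83, 85, 85, 84, 83, 82] S [44, 42, 42, 43, 42, 42, 42, 43, 45, 43, 47, 59, 69, 86, 110, 131, 146, 160, 160, 159, 156, 155, 151, 149]
```

The profile goes straight from steel to dark fence with no plywood showing, so the end is closed. I'll lay the stick down.

Request:
step_arm --moves '[[[-2,1,12],[0,0,0],15],[[-2,1,22],[0,0,0],15],[[-2,1,28],[0,0,0],15],[[-2,1,31],[0,0,0],15],[[-2,1,33],[0,0,0],15],[[-2,1,33.5],[0,0,0],15],[[-2,1,33.5],[0,0,0],15]]'

```text
clock: 20.72
tcp_pos: [0.5462, -0.3447, 0.0063]
orientation: [-0.0, 0.729, 0.685, 0.0]
wrist_force: [0.1, 0.6, -0.1]
finger_gap: 0.0222
grip_force: 60.2
```

Request:
step_arm --moves '[[[0,0,0],[0,0,0],26],[[0,0,0],[0,0,0],32],[[0,0,0],[0,0,0],45],[[0,0,0],[0,0,0],60],[[0,0,0],[0,0,0],60],[[0,0,0],[0,0,0],60]]'

```text
clock: 21.22
tcp_pos: [0.5462, -0.3449, 0.0066]
orientation: [0.0, 0.729, 0.685, 0.0]
wrist_force: [-0.2, -0.7, 0.2]
finger_gap: 0.0602
grip_force: 0.0
```

Request:
step_arm --moves '[[[0,0,-15],[0,0,0],60],[[0,0,-40],[0,0,0],60],[[0,0,-80],[0,0,0],60],[[0,0,-110],[0,0,0],60],[[0,0,-110],[0,0,0],60],[[0,0,-110],[0,0,0],60]]'

```text
clock: 21.72
tcp_pos: [0.5477, -0.346, 0.1193]
orientation: [0.003, 0.729, 0.685, 0.0]
wrist_force: [-0.2, -0.3, -0.9]
finger_gap: 0.0602
grip_force: 0.0
```

```bash
python3 - <<'E'
from m import *
s=imaging.read_camera("scene")[:,:,::-1].copy(); t=imaging.read_camera("top")[:,:,::-1].copy()
u=proj("scene",[[.546,-.30,.02]])[0].astype(int);v=proj("top",[[.546,-.30,.02]])[0].astype(int)
print(rect("scene",s,"stick",(u[0]-50,u[1]-35,u[0]+50,u[1]+35),.02),rect("top",t,"stick",(v[0]-30,v[1]-12,v[0]+30,v[1]+12),.02))
st=telemetry.get_state();print(st["clock"],st["tcp_pos"],st["finger_gap"])
E
```

```text
(((542.43310546875, -305.4961242675781), (139.3013916015625, 35.23903274536133), 87.0704574584961), 819.0) (((548.525634765625, -303.499755859375), (136.97251892089844, 22.172607421875), 86.82223510742188), 259.5)
21.8167 [ 0.54577343 -0.34449031  0.11582169] 0.05962320616162713
```

The stick lies on the bench around y -0.305, well clear of the board.

```bash
python3 -c "
from workcell import env
print(env.hand_in())"
```

```text
the job is handed in; nothing more can be done
None
```

I handed in the job with the bar home against both fences and the stick lying on the bench clear of the board, finishing at about 22 s; the hand-in returned no verdict.

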